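# Open the vase clamp

### The job

The bench clamp has to be opened to take the next vase. Press the release plate on its sliding jaw all the way down with the fingertips (it stays down), then push the sliding jaw along its bar, away from the fixed jaw, fully back against the end stop. Only press and push; leave the vases and the jar standing where they are, and finish with the hand clear.

Things in the scene. Friction and masses are not known exactly. Their poses are not given: they have to be found in the camera images.
- clamp: Steel bench clamp, bolted down. Origin on the bench surface (z = 0). Its bar runs along its own y axis (24 mm wide, top 38 mm above the bench), on a base plate 100 mm wide in x, reaching from y = -125 to +195 mm. At the -y end stands the fixed jaw (70 mm wide in x, 30 mm thick, top 90 mm above the bench, cork pad face at y = -85 mm, facing +y); at the +y end a low grey end stop (50 mm high, y = 165 to 185 mm). Its z is up; its position and yaw vary.
- jaw_face_top (a point): Middle of the top edge of the sliding jaw's cork pad face, 90 mm above the bench. The face is upright, 70 mm wide in clamp x, looks along clamp -y at the fixed jaw and is pushed along clamp +y; cork from 90 down to 44 mm above the bench. The jaw upright is 22 mm thick (clamp y 0 to 22 mm behind the face) and its carriage, 46 mm high or less, reaches 80 mm behind the face. Between the two jaws nothing stands above the bar's top.
- jaw (a joint): Slide of the sliding jaw along clamp +y: the gap between the two pad faces, 0 = shut, 0.170 m = fully open, carriage against the end stop. It starts at about 0.065 to 0.10 m. While the release plate is up a toothed rack locks the jaw in both directions (a few mm of play); with the plate down it slides against about 3 N of friction plus 12 N per m/s and stays where it is left.
- release_top (a point): Middle of the top of the release plate: a flat ribbed steel plate 44 mm (clamp x) by 42 mm (clamp y), level, on the sliding jaw's carriage behind the jaw upright, its middle 53 mm behind the pad face (clamp +y side), its near edge 10 mm behind the upright's back. Top 62 mm above the bench when up, 52 mm when fully down. It moves with the jaw.
- release (a joint): Vertical travel of the release plate, 0 = up (locked), 0.010 m = fully down; it frees the jaw from about 0.008 m. It has no spring: about 3.5 N pushes it down against friction and it stays where it is left.
- vase_tall: Dark green glazed vase, loose, 190 mm high, 84 mm across the belly; origin at the centre of its foot. Stands beyond the clamp; leave alone.
- vase_short: Dark green glazed vase, loose, 145 mm high, 76 mm across the belly; origin at the centre of its foot. Stands beyond the clamp; leave alone.
- jar: Amber glass jar with a steel lid, loose, 70 mm high, 54 mm across; origin at the centre of its underside. Stands on the robot's side of the clamp; leave alone.

How it is judged:
By the outcome, as a careful person would: the job done as asked, in the order asked, and still so for the second after the job is handed in, with the robot touching nothing.
It also fails if it takes over 38 s, if anything falls off the work surface, if the arm or the gripper's body presses on something with over 40 N, if the wrist force passes 120 N, or if a joint passes its speed limit or range.

### The arm

A 6-joint arm with a two-finger parallel gripper is mounted at the origin on the work surface. World frame = base frame: x ahead of the robot, y to its left, z up, the work surface at z = 0. Lengths are in m, angles in rad, forces in N, time in s.
With the tool pointing down it reaches from about 0.425 to 0.95 m from the base axis. Payload 3.5 kg.
Tool frame: the origin (TCP) lies at the very end of the fingers, on their centre line; the grasp point (between the pads) lies behind it (ctrl.grasp_offset is the z of the grasp point in the tool frame, in m); z points along the fingers, x is the direction in which the jaws open and shut, and the axes are right-handed (so a half turn about z gives the same grasp; the last joint's range is limited). The gripper opens to 85 mm and grips with 20 to 120 N. Pads are 22 mm wide; open, the fingers measure 114 mm over their backs; the gripper's body (76 mm by 85 mm) begins 54 mm behind the grasp point. The pads swing forward as they close: fully open they stand 13 mm farther back than shut.
Start: joints at [-1.47, 0.286, 1.577, -0, 1.279, -0.15], TCP at [0.168, -0.654, 0.231] pointing down, gripper open.
Joint ranges: [-2.77, 2.77], [-0.9, 2.22], [0.21, 2.48], [-1.53, 4.67], [0.24, 2.81], [-2.84, 2.84]. Speed limits (rad/s): [2.79, 2.79, 3.14, 3.14, 3.14, 3.14].

### API

Orientations are given as a unit quaternion [x, y, z, w].
In Python, from plant import ctrl gives the robot as it stands.
- The arm moves only by the shell command python3 -m jog 'ROWS' [FORCE]. ROWS is JSON, a list of rows, each an object with "grip": the closure, from 0 (fully open) to 1 (shut); "xyz": the shift along the tool's x, y, z in m, a list of three; "dr": the turn, a rotation vector about the tool's x, y, z in rad, a list of three. A call has 1 to 12 rows; each row is the pose to reach, as a shift and turn from the pose commanded when the call began, along the tool's axes at that moment; what a row does not reach only later rows make up. A row lasts 1/12 s, in which the tool goes at most 41.7 mm and 7.16 degrees, less where a joint would pass 70% of its speed; a pose out of reach is approached as far as the arm can. A call with a gripper value outside its range is refused whole. The fingers move at their own pace and stop on an object; FORCE is the grip in N (left out, the last holds). Time passes only in rows, so rows that repeat a pose let the fingers close. It gives the time, the measured TCP pose, the force and the opening at its end, in the units of the state.
- ctrl.get_state(): the state, without advancing time (a new reading comes with each control period).
- ctrl.read_camera(name): name is "scene" or "side" or "wrist"; returns the picture (480x640x3 uint8, red, green, blue); there is no depth.
- ctrl.get_calibration(name): a dict with "mtx" (3x3 intrinsics, pixels), "R" (3x3) and "t" (3): a world point X has camera coordinates R X + t; the wrist camera has in their place "hand_eye" (4x4, takes a point from camera to tool coordinates, whose origin is the TCP and whose axes are the tool frame's). Camera axes: x right, y down, z forward; pixel columns grow to the right and rows downward; lengths in m; the calibration is good to about 2 mm. The wrist camera is an equidistant fisheye: a pixel r from the principal point sees the ray r / f radians off the axis. A picture is of the moment at which its call begins: read the wrist's pose just before it. get_calibration takes no time and is no camera call.
- ctrl.sign_off(): hands the job in, once; it reports no verdict.
The state is a dict: "time": time; "qpos": joint angles; "dq": joint speeds; "joint_efforts": joint torques, N m; "eef_pos": TCP position; "tcp_rot": TCP orientation; "contact_force": force on the tool from outside, world axes, zero at the start; "wrist_torque": the same for the moment, N m; "opening": opening from 0.0 (shut) to 1.0 (fully open).
Only numpy, scipy, OpenCV 4.12 (cv2) and the standard library are available. Lean on these libraries where they do the work, as an engineer would, in place of code of your own. Each camera call takes 0.05 s, during which the arm holds its last target.

## Working session

There is one attempt and no reset: what is moved stays moved. The work goes in short steps, Python scripts to look and compute and a shell command to move; the robot and the scene stay as the last step left them, time stands still between calls to the robot, and variables do not carry over. Pictures are saved under pics/ and viewed, and the job is handed in when it is done.

```bash
ls; mkdir -p pics
python3 - <<'E'
from plant import ctrl
import cv2
s=ctrl.get_state();print(s)
print(ctrl.grasp_offset)
for n in("scene","side","wrist"):
    cv2.imwrite(f"pics/{n}0.png",ctrl.read_camera(n)[:,:,::-1]);print(n,ctrl.get_calibration(n))
E
```

```text
pics
{'time': 0.0, 'qpos': array([-1.47005527e+00,  2.87209927e-01,  1.57818121e+00, -1.89123187e-05,
        1.27853566e+00, -1.50015762e-01]), 'dq': array([-0.00051965,  0.00039781, -0.00154801,  0.00020016,  0.00024171,
        0.0013256 ]), 'joint_efforts': array([ 2.27362943e-04, -4.05976331e+01, -2.92627984e+01, -4.24699840e-05,
        5.77885075e-03,  6.87490214e-06]), 'eef_pos': array([ 0.16744103, -0.65323773,  0.22991535]), 'tcp_rot': array([ 0.78998126, -0.61312988, -0.00081122, -0.00083908]), 'contact_force': array([-0.10858118, -1.13811677, -0.2718886 ]), 'wrist_torque': array([-0.04742934, -0.01861755,  0.01413387]), 'opening': 0.9971000126432947}
-0.0187
scene {'mtx': array([[457.15266384,   0.        , 326.8407559 ],
       [  0.        , 457.15266384, 240.29705439],
       [  0.        ,   0.        ,   1.        ]]), 'R': array([[ 0.49447569,  0.86910473,  0.01227851],
       [ 0.74047328, -0.41380918, -0.52958595],
       [-0.4551847 ,  0.27095928, -0.84816741]]), 't': array([-0.34238238, -0.34002508,  1.0664094 ])}
side {'mtx': array([[582.22148775,   0.        , 316.38549565],
       [  0.        , 582.22148775, 243.79401914],
       [  0.        ,   0.        ,   1.        ]]), 'R': array([[-0.99820374, -0.0584724 , -0.0130487 ],
       [-0.03305092,  0.71911962, -0.69409986],
       [ 0.04996926, -0.6924218 , -0.71976046]]), 't': array([0.55780529, 0.02869801, 0.97264571])}
wrist {'mtx': array([[371.64829954,   0.        , 317.92049861],
       [  0.        , 371.64829954, 238.13498328],
       [  0.        ,   0.        ,   1.        ]]), 'hand_eye': array([[ 9.99999746e-01,  3.05603163e-04,  6.44525315e-04,
        -4.29599664e-04],
       [-4.89296157e-04,  9.51365108e-01,  3.08065241e-01,
        -7.91160614e-02],
       [-5.19033183e-04, -3.08065478e-01,  9.51365015e-01,
        -1.42772393e-01],
       [ 0.00000000e+00,  0.00000000e+00,  0.00000000e+00,
         1.00000000e+00]])}
```

View pics/scene0.png

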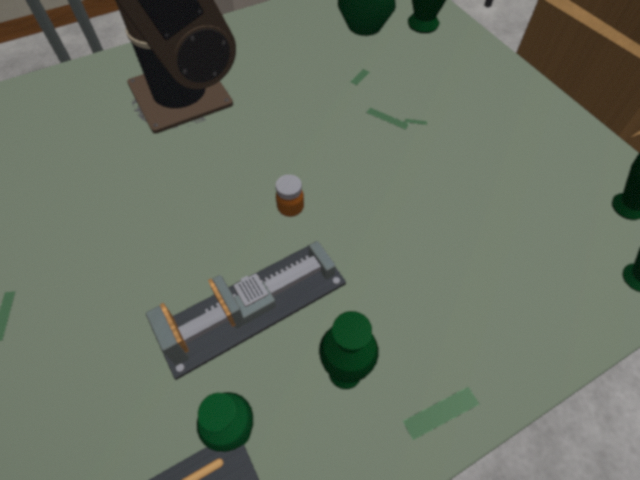

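View pics/side0.png

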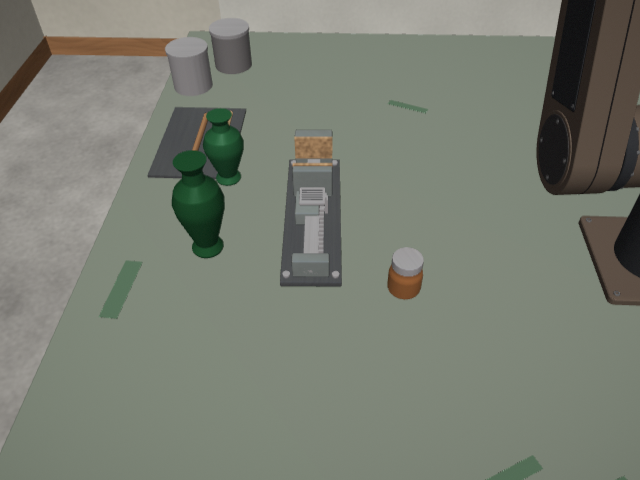

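View pics/wrist0.png

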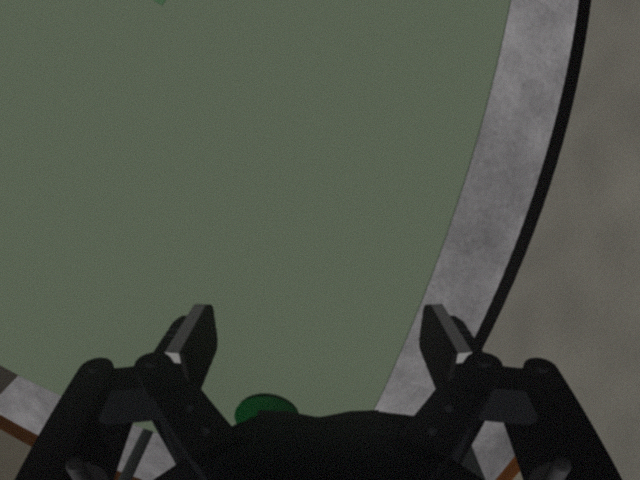

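The scene view shows the clamp around pixels (150-345, 240-375). The fixed jaw is at (165,328), the sliding jaw at (225,298), the plate at (253,290) and the end stop at (322,255). The jar is at (290,195) and the vases are at (348,350) and (225,420). The side view shows the clamp at (285-342, 130-283), with its fixed jaw at the top. I'll enlarge both.

Run:
```python
import cv2
a=cv2.imread("pics/scene0.png")[230:380,140:350];cv2.imwrite("pics/sc_z.png",cv2.resize(a,None,fx=3.8,fy=3.8,interpolation=cv2.INTER_CUBIC))
a=cv2.imread("pics/side0.png")[125:290,270:355];cv2.imwrite("pics/si_z.png",cv2.resize(a,None,fx=3.6,fy=3.6,interpolation=cv2.INTER_CUBIC))
```

```text
(no output)
```

View pics/sc_z.png

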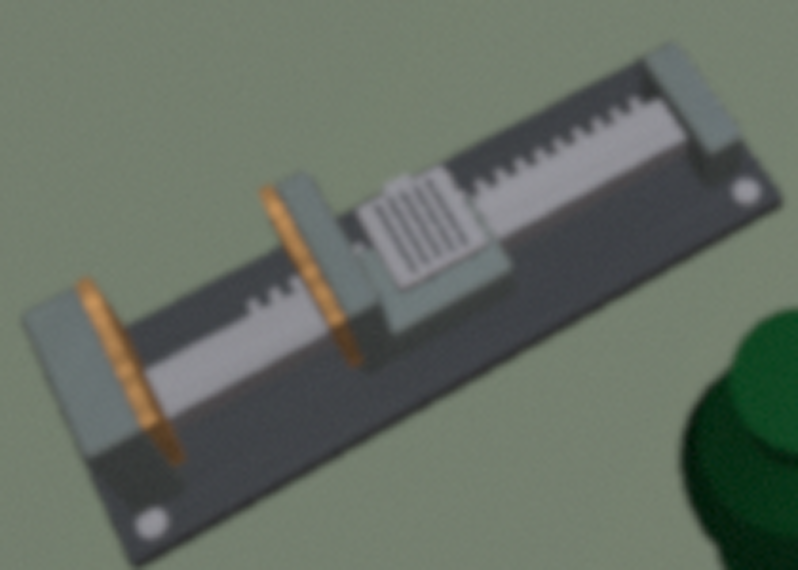

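View pics/si_z.png

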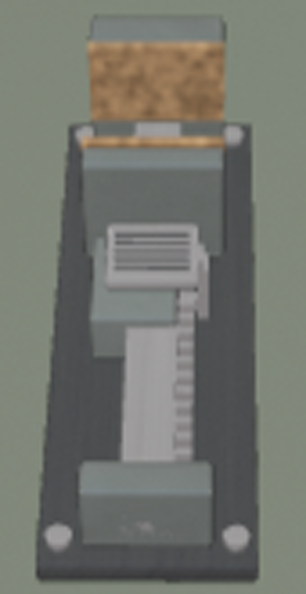

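```bash
cat > h.py <<'E'
import numpy as np
from plant import ctrl
C={n:ctrl.get_calibration(n) for n in("scene","side")}
def ray(n,p):
    c=C[n];d=c["R"].T@np.linalg.inv(c["mtx"])@np.array([p[0],p[1],1.]);return -c["R"].T@c["t"],d/np.linalg.norm(d)
def plane(n,p,z):
    o,d=ray(n,p);return o+d*(z-o[2])/d[2]
def tri(a,b):
    o1,d1=ray("scene",a);o2,d2=ray("side",b)
    s=np.linalg.lstsq(np.c_[d1,-d2],o2-o1,rcond=None)[0]
    p,q=o1+s[0]*d1,o2+s[1]*d2;return (p+q)/2,np.linalg.norm(p-q)
zs=lambda p:(140+(p[0]+.5)/3.8-.5,230+(p[1]+.5)/3.8-.5)
zi=lambda p:(270+(p[0]+.5)/3.6-.5,125+(p[1]+.5)/3.6-.5)
E
python3 - <<'E'
from h import *
np.set_printoptions(precision=4,suppress=True)
for n in C: print(n,ray(n,(320,240))[0])
pts={"plateA(up,rob)":((360,210),(197,225)),"B(end,rob)":((440,167),(197,279)),"C(up,far)":((405,287),(108,225)),"D(end,far)":((490,240),(106,279)),
"screw fixed far":((151,522),(83,134)),"screw end far":((745,191),(57,536)),
"stop top far inner? ":((712,152),(80,491)),"stop rob outer":((678,42),(212,491)),
"jaw back top rob":((303,172),(223,152)),"jaw back top far":((380,303),(85,152)),"base corner end far":((782,202),(38,578))}
for k,(a,b) in pts.items(): print(k,*tri(zs(a),zi(b)))
# jar etc
print("jar lid plane",plane("scene",(289,184),.07),plane("side",(407,259),.07))
for k,a,z in(("A",(360,210),.062),("B",(440,167),.062),("C",(405,287),.062),("D",(490,240),.062),("jawback rob",(303,172),.09),("jawback far",(380,303),.09),("face rob",(262,190),.09)): print(k,plane("scene",zs(a),z))
for k,a,z in(("A",(197,225),.062),("B",(197,279),.062),("C",(108,225),.062),("D",(106,279),.062),("jawback rob",(223,152),.09),("jawback far",(85,152),.09),("face rob",(224,138),.09),("face far",(82,138),.09)): print(k,"side",plane("side",zi(a),z))
for n,s,f in (("tall",(345,380),(207,245)),("short",(0,0),(228,176))): print(n,plane("side",f,0))
E
```

```text
scene [ 0.9065 -0.1321  0.7286]
side [0.5091 0.6855 0.7273]
plateA(up,rob) [ 0.5497 -0.0918  0.0626] 0.0006630653132708809
B(end,rob) [ 0.5476 -0.0533  0.0622] 0.0001442016718805074
C(up,far) [ 0.5924 -0.0896  0.0633] 0.0005246575175366369
D(end,far) [ 0.5903 -0.0498  0.0638] 0.00017183596856129785
screw fixed far [ 0.6166 -0.2197  0.0174] 0.003365551138494669
screw end far [0.6036 0.0693 0.0158] 0.0026274053862471686
stop top far inner?  [0.5911 0.0605 0.0385] 0.006850658955295756
stop rob outer [0.5352 0.0708 0.05  ] 0.000615900267543005
jaw back top rob [ 0.5386 -0.1074  0.0948] 0.002499958707848515
jaw back top far [ 0.6058 -0.104   0.0946] 0.004887712612918811
base corner end far [0.6116 0.0846 0.0041] 0.0019654063447013745
jar lid plane [0.4131 0.0779 0.07  ] [0.4148 0.079  0.07  ]
A [ 0.5497 -0.0916  0.062 ]
B [ 0.5475 -0.0533  0.062 ]
C [ 0.5915 -0.0896  0.062 ]
D [ 0.5894 -0.0496  0.062 ]
jawback rob [ 0.5371 -0.1068  0.09  ]
jawback far [ 0.6061 -0.1028  0.09  ]
face rob [ 0.5367 -0.1246  0.09  ]
A side [ 0.5494 -0.0928  0.062 ]
B side [ 0.5475 -0.0536  0.062 ]
C side [ 0.5927 -0.0909  0.062 ]
D side [ 0.5906 -0.0517  0.062 ]
jawback rob side [ 0.5378 -0.1147  0.09  ]
jawback far side [ 0.6046 -0.1119  0.09  ]
face rob side [ 0.5378 -0.1255  0.09  ]
face far side [ 0.607  -0.1226  0.09  ]
tall [ 0.7494 -0.0025  0.    ]
short [ 0.7436 -0.1906  0.    ]
```

The plate's top triangulates to z ≈ 0.063, with its centre at (0.570, -0.071). The face middle is at (0.572, -0.124), and the yaw is about 0.045 rad. These match the stated sizes, including the 53 mm offset. Next I'll work out the hover shift in tool axes.

```bash
cat >> h.py <<'E'
from scipy.spatial.transform import Rotation as Ro
def go(p,yaw=0.045):
    s=ctrl.get_state();R=Ro.from_quat(s["tcp_rot"])
    T=Ro.from_matrix(np.array([[np.cos(yaw),np.sin(yaw),0],[np.sin(yaw),-np.cos(yaw),0],[0,0,-1]]))
    print("t",s["time"],"pos",s["eef_pos"],"F",s["contact_force"],"op",s["opening"]);print("shift",R.inv().apply(np.array(p)-s["eef_pos"]).round(4),"dr",(R.inv()*T).as_rotvec().round(4))
E
python3 -c "
from h import *
go([.570,-.070,.15])"
```

```text
t 0.15 pos [ 0.16747294 -0.65336991  0.23025863] F [-0.10147225 -0.68336332 -0.87867826] op 0.9964733131467355
shift [-0.4651 -0.5347  0.0812] dr [-1.400e-03  1.300e-03 -1.365e+00]
```

```bash
python3 -m jog '[{"grip":1,"xyz":[-0.04,-0.045,0],"dr":[0,0,-0.1]},{"grip":1,"xyz":[-0.08,-0.09,0],"dr":[0,0,-0.22]},{"grip":1,"xyz":[-0.12,-0.135,0],"dr":[0,0,-0.34]},{"grip":1,"xyz":[-0.16,-0.18,0],"dr":[0,0,-0.46]},{"grip":1,"xyz":[-0.2,-0.225,0],"dr":[0,0,-0.58]},{"grip":1,"xyz":[-0.24,-0.27,0],"dr":[0,0,-0.7]},{"grip":1,"xyz":[-0.28,-0.315,0],"dr":[0,0,-0.82]},{"grip":1,"xyz":[-0.32,-0.36,0.01],"dr":[0,0,-0.94]},{"grip":1,"xyz":[-0.36,-0.41,0.02],"dr":[0,0,-1.06]},{"grip":1,"xyz":[-0.4,-0.455,0.03],"dr":[0,0,-1.18]},{"grip":1,"xyz":[-0.43,-0.495,0.04],"dr":[0,0,-1.3]},{"grip":1,"xyz":[-0.465,-0.535,0.05],"dr":[0,0,-1.365]}]' 
python3 -c "
from h import *
go([.570,-.070,.15])"
```

```text
time: 1.15
eef_pos: [0.4498, -0.2402, 0.2104]
tcp_rot: [1.0, 0.025, 0.0, 0.0]
contact_force: [-0.2, -0.4, -0.5]
opening: -0.0
t 1.15 pos [ 0.44982359 -0.24015784  0.21036788] F [-0.20030777 -0.41683267 -0.54919316] op -0.0003044439803926392
shift [ 0.1285 -0.164   0.0604] dr [ 0.0005 -0.0006  0.005 ]
```

```bash
python3 -m jog '[{"grip":1,"xyz":[0.13,-0.164,0.05],"dr":[0,0,0.005]},{"grip":1,"xyz":[0.13,-0.164,0.05],"dr":[0,0,0.005]},{"grip":1,"xyz":[0.13,-0.164,0.05],"dr":[0,0,0.005]},{"grip":1,"xyz":[0.13,-0.164,0.05],"dr":[0,0,0.005]},{"grip":1,"xyz":[0.13,-0.164,0.05],"dr":[0,0,0.005]},{"grip":1,"xyz":[0.13,-0.164,0.05],"dr":[0,0,0.005]},{"grip":1,"xyz":[0.13,-0.164,0.05],"dr":[0,0,0.005]},{"grip":1,"xyz":[0.13,-0.164,0.05],"dr":[0,0,0.005]}]' 
python3 -c "
from h import *
import cv2
go([.570,-.070,.08])
for n in('scene','side','wrist'): cv2.imwrite(f'pics/{n}1.png',ctrl.read_camera(n)[:,:,::-1])
a=[cv2.imread(f'pics/{n}1.png') for n in('side','wrist')]
cv2.imwrite('pics/c1.png',cv2.hconcat([cv2.resize(a[0][100:300,220:420],(400,400)),cv2.resize(a[1],None,fx=.6,fy=.6)[:288].repeat(1,0) if 0 else cv2.copyMakeBorder(cv2.resize(a[1],(400,300)),50,50,0,0,0)]))
"
```

```text
time: 1.82
eef_pos: [0.5712, -0.0723, 0.1599]
tcp_rot: [1.0, 0.021, -0.001, 0.0]
contact_force: [0.1, -0.0, -0.0]
opening: 0.006
t 1.8167 pos [ 0.57121693 -0.07225531  0.15994327] F [ 0.13957166 -0.03558947 -0.02254222] op 0.005594919798746227
shift [-0.001  -0.0023  0.0799] dr [ 0.0002  0.0013 -0.0038]
```

View pics/c1.png

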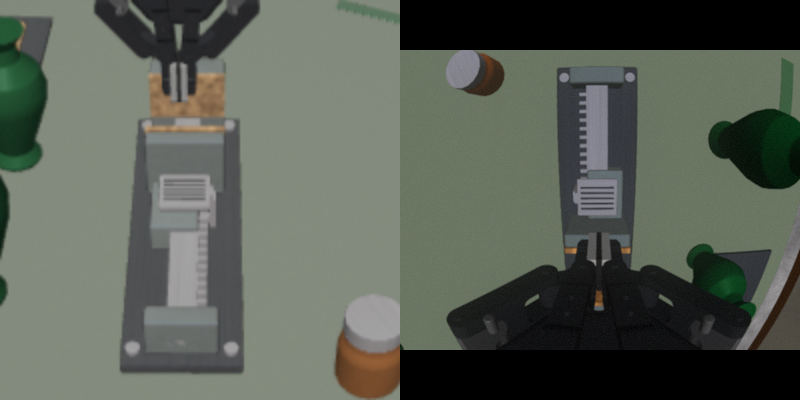

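The side view shows shut fingers above the clamp. In the wrist view the plate is near the image centre, around pixel (317, 236). I'll check that ray against the earlier measurement.

Run:
```python
from h import *
import cv2
def wr(p,pos,q):
    c=ctrl.get_calibration("wrist");m=c["mtx"]
    u=(np.array(p)-[m[0,2],m[1,2]])/m[0,0];r=np.linalg.norm(u)+1e-9
    d=np.array([u[0]/r*np.sin(r),u[1]/r*np.sin(r),np.cos(r)]);H=c["hand_eye"];R=Ro.from_quat(q)
    return pos+R.apply(H[:3,3]),R.apply(H[:3,:3]@d)
s=ctrl.get_state()
o,d=wr((317,236),s["eef_pos"],s["tcp_rot"]);print(o+d*(.062-o[2])/d[2])
a=cv2.imread("pics/wrist1.png")[170:340,230:410];cv2.imwrite("pics/w1z.png",cv2.resize(a,None,fx=3.5,fy=3.5))
```

```text
[ 0.57062983 -0.07128985  0.062     ]
```

View pics/w1z.png

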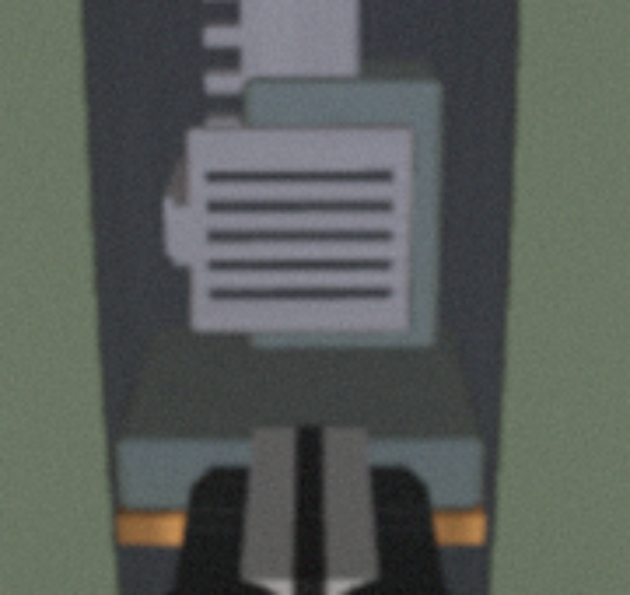

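The wrist ray puts the plate at (0.571, -0.071), which agrees with the fixed cameras. Descending now.

```bash
python3 -m jog '[{"grip":1,"xyz":[-0.001,-0.002,0.03],"dr":[0,0,0]},{"grip":1,"xyz":[-0.001,-0.002,0.055],"dr":[0,0,0]},{"grip":1,"xyz":[-0.001,-0.002,0.075],"dr":[0,0,0]},{"grip":1,"xyz":[-0.001,-0.002,0.085],"dr":[0,0,0]},{"grip":1,"xyz":[-0.001,-0.002,0.088],"dr":[0,0,0]},{"grip":1,"xyz":[-0.001,-0.002,0.088],"dr":[0,0,0]},{"grip":1,"xyz":[-0.001,-0.002,0.088],"dr":[0,0,0]}]'; python3 -c "
from h import *
go([.570,-.070,.052])"
```

```text
time: 2.55
eef_pos: [0.5714, -0.0713, 0.0739]
tcp_rot: [1.0, 0.02, 0.001, 0.0]
contact_force: [-0.6, 0.6, 0.1]
opening: 0.005
t 2.55 pos [ 0.57137346 -0.07126081  0.0738552 ] F [-0.57726371  0.61937676  0.09798865] op 0.004675986474981603
shift [-0.0014 -0.0013  0.0219] dr [ 0.0008 -0.0022 -0.0058]
```

```bash
python3 -m jog '[{"grip":1,"xyz":[0,-0.001,0.004],"dr":[0,0,0]},{"grip":1,"xyz":[0,-0.001,0.007],"dr":[0,0,0]},{"grip":1,"xyz":[0,-0.001,0.010],"dr":[0,0,0]},{"grip":1,"xyz":[0,-0.001,0.013],"dr":[0,0,0]},{"grip":1,"xyz":[0,-0.001,0.015],"dr":[0,0,0]},{"grip":1,"xyz":[0,-0.001,0.015],"dr":[0,0,0]},{"grip":1,"xyz":[0,-0.001,0.015],"dr":[0,0,0]}]'; python3 -m jog '[{"grip":1,"xyz":[0,0,0.002],"dr":[0,0,0]},{"grip":1,"xyz":[0,0,0.004],"dr":[0,0,0]},{"grip":1,"xyz":[0,0,0.006],"dr":[0,0,0]},{"grip":1,"xyz":[0,0,0.006],"dr":[0,0,0]}]'
```

```text
time: 3.13
eef_pos: [0.5708, -0.0695, 0.0575]
tcp_rot: [1.0, 0.02, 0.0, 0.0]
contact_force: [0.9, -0.4, 1.0]
opening: 0.002
time: 3.47
eef_pos: [0.5708, -0.0695, 0.052]
tcp_rot: [1.0, 0.02, 0.0, 0.0]
contact_force: [-1.1, 1.5, 5.3]
opening: 0.001
```

```bash
python3 -m jog '[{"grip":1,"xyz":[0,0,0.001],"dr":[0,0,0]},{"grip":1,"xyz":[0,0,0.002],"dr":[0,0,0]},{"grip":1,"xyz":[0,0,0.002],"dr":[0,0,0]},{"grip":1,"xyz":[0,0,0.002],"dr":[0,0,0]}]'
```

```text
time: 3.8
eef_pos: [0.571, -0.0694, 0.0518]
tcp_rot: [1.0, 0.02, -0.0, -0.0]
contact_force: [-4.9, 1.7, 13.9]
opening: 0.003
```

The plate has bottomed. The tip stayed at z = 0.052 while the command went 2 mm deeper, and the force rose to 14 N. Next I lift, move over the upright into the gap between the jaws, and look.

```bash
python3 -m jog '[{"grip":1,"xyz":[0,0,-0.03],"dr":[0,0,0]},{"grip":1,"xyz":[0,0,-0.07],"dr":[0,0,0]},{"grip":1,"xyz":[0,0,-0.085],"dr":[0,0,0]},{"grip":1,"xyz":[0,0.03,-0.085],"dr":[0,0,0]},{"grip":1,"xyz":[0,0.065,-0.085],"dr":[0,0,0]},{"grip":1,"xyz":[0,0.09,-0.085],"dr":[0,0,0]},{"grip":1,"xyz":[0,0.091,-0.085],"dr":[0,0,0]},{"grip":1,"xyz":[0,0.091,-0.085],"dr":[0,0,0]}]'; python3 -c "
from h import *
import cv2
go([.574,-.160,.062])
for n in('scene','side'): cv2.imwrite(f'pics/{n}2.png',ctrl.read_camera(n)[:,:,::-1])
a=[cv2.imread(f'pics/{n}2.png') for n in('side','scene')]
cv2.imwrite('pics/c2.png',cv2.hconcat([cv2.resize(a[0][100:300,220:420],(400,400)),cv2.resize(a[1][200:400,140:340],(400,400))]))
"
```

```text
time: 4.47
eef_pos: [0.5734, -0.1614, 0.1334]
tcp_rot: [1.0, 0.019, -0.001, -0.0]
contact_force: [0.7, 0.2, 0.6]
opening: -0.0
t 4.4667 pos [ 0.57339946 -0.16138655  0.13340197] F [0.74576209 0.16005485 0.56132071] op -0.0002093505002444451
shift [ 0.0008 -0.0013  0.0714] dr [-0.0009  0.0015 -0.0075]
```

View pics/c2.png

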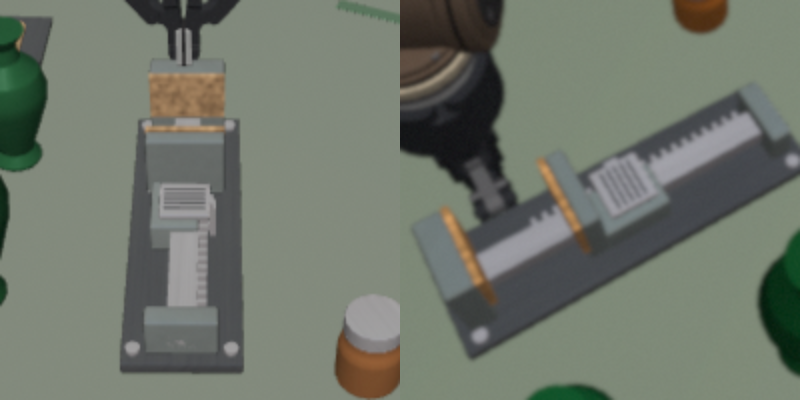

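The plate is visibly lower (side crop (185,200), previously (185,190)), and the shut fingers hang over the gap between the jaws. Descending to z ≈ 0.062.

```bash
python3 -m jog '[{"grip":1,"xyz":[0.001,0,0.025],"dr":[0,0,0]},{"grip":1,"xyz":[0.001,0,0.05],"dr":[0,0,0]},{"grip":1,"xyz":[0.001,0,0.07],"dr":[0,0,0]},{"grip":1,"xyz":[0.001,0,0.07],"dr":[0,0,-0.005]},{"grip":1,"xyz":[0.001,0,0.07],"dr":[0,0,-0.005]}]'; python3 -m jog '[{"grip":1,"xyz":[0,-0.010,0],"dr":[0,0,0]},{"grip":1,"xyz":[0,-0.018,0],"dr":[0,0,0]},{"grip":1,"xyz":[0,-0.024,0],"dr":[0,0,0]},{"grip":1,"xyz":[0,-0.030,0],"dr":[0,0,0]},{"grip":1,"xyz":[0,-0.036,0],"dr":[0,0,0]},{"grip":1,"xyz":[0,-0.042,0],"dr":[0,0,0]}]'
```

```text
time: 4.98
eef_pos: [0.5739, -0.1586, 0.0629]
tcp_rot: [1.0, 0.023, -0.002, -0.001]
contact_force: [0.8, -0.0, 0.3]
opening: -0.0
time: 5.48
eef_pos: [0.5743, -0.1187, 0.066]
tcp_rot: [1.0, 0.023, 0.002, 0.001]
contact_force: [-0.0, -4.2, 2.5]
opening: 0.002
```

```bash
python3 -m jog '[{"grip":1,"xyz":[0,-0.007,0],"dr":[0,0,0]},{"grip":1,"xyz":[0,-0.014,0],"dr":[0,0,0]},{"grip":1,"xyz":[0,-0.021,0],"dr":[0,0,0]},{"grip":1,"xyz":[0,-0.028,0],"dr":[0,0,0]},{"grip":1,"xyz":[0,-0.035,0],"dr":[0,0,0]},{"grip":1,"xyz":[0,-0.042,0],"dr":[0,0,0]},{"grip":1,"xyz":[0,-0.049,0],"dr":[0,0,0]},{"grip":1,"xyz":[0,-0.056,0],"dr":[0,0,0]},{"grip":1,"xyz":[0,-0.062,0],"dr":[0,0,0]},{"grip":1,"xyz":[0,-0.066,0],"dr":[0,0,0]},{"grip":1,"xyz":[0,-0.068,0],"dr":[0,0,0]},{"grip":1,"xyz":[0,-0.068,0],"dr":[0,0,0]}]'; python3 -c "
from h import *
go([.570,-.04,.062])"
```

```text
time: 6.48
eef_pos: [0.5691, -0.0493, 0.0637]
tcp_rot: [1.0, 0.023, -0.001, -0.001]
contact_force: [1.3, -0.7, 0.3]
opening: 0.002
t 6.4833 pos [ 0.56914594 -0.0492795   0.06373892] F [ 1.26146655 -0.73067659  0.30367627] op 0.0017636895644158814
shift [ 0.0013 -0.0092  0.0018] dr [-0.0018  0.0026  0.0003]
```

Now slowly onto the stop.

```bash
python3 -m jog '[{"grip":1,"xyz":[0,-0.002,0],"dr":[0,0,0]},{"grip":1,"xyz":[0,-0.004,0],"dr":[0,0,0]},{"grip":1,"xyz":[0,-0.006,0],"dr":[0,0,0]},{"grip":1,"xyz":[0,-0.008,0],"dr":[0,0,0]},{"grip":1,"xyz":[0,-0.008,0],"dr":[0,0,0]}]';  python3 -m jog '[{"grip":1,"xyz":[0,-0.001,0],"dr":[0,0,0]},{"grip":1,"xyz":[0,-0.002,0],"dr":[0,0,0]},{"grip":1,"xyz":[0,-0.003,0],"dr":[0,0,0]},{"grip":1,"xyz":[0,-0.003,0],"dr":[0,0,0]}]'
```

```text
time: 6.9
eef_pos: [0.5688, -0.042, 0.0637]
tcp_rot: [1.0, 0.023, -0.001, -0.0]
contact_force: [-0.9, -2.9, -0.4]
opening: -0.002
time: 7.23
eef_pos: [0.5693, -0.0391, 0.064]
tcp_rot: [1.0, 0.022, -0.0, -0.0]
contact_force: [-1.0, -2.6, -0.5]
opening: 0.001
```

```bash
python3 -m jog '[{"grip":1,"xyz":[0,-0.001,0],"dr":[0,0,0]},{"grip":1,"xyz":[0,-0.002,0],"dr":[0,0,0]},{"grip":1,"xyz":[0,-0.003,0],"dr":[0,0,0]},{"grip":1,"xyz":[0,-0.003,0],"dr":[0,0,0]}]';  python3 -m jog '[{"grip":1,"xyz":[0,-0.001,0],"dr":[0,0,0]},{"grip":1,"xyz":[0,-0.002,0],"dr":[0,0,0]},{"grip":1,"xyz":[0,-0.002,0],"dr":[0,0,0]}]'
```

```text
time: 7.57
eef_pos: [0.5696, -0.0382, 0.0643]
tcp_rot: [1.0, 0.023, 0.0, 0.002]
contact_force: [-1.5, -9.9, -3.1]
opening: -0.001
time: 7.82
eef_pos: [0.5695, -0.0381, 0.0643]
tcp_rot: [1.0, 0.024, 0.0, 0.004]
contact_force: [-1.7, -15.4, -3.8]
opening: 0.002
```

The jaw stopped at TCP y = -0.038 with 15 N. That puts the carriage's end near y = 0.053, and the stop's inner face is at about 0.051. Backing off and lifting.

```bash
python3 -m jog '[{"grip":1,"xyz":[0,0.01,0],"dr":[0,0,0]},{"grip":1,"xyz":[0,0.03,0],"dr":[0,0,0]},{"grip":1,"xyz":[0,0.05,0],"dr":[0,0,0]},{"grip":1,"xyz":[0,0.06,-0.01],"dr":[0,0,0]},{"grip":1,"xyz":[0,0.06,-0.04],"dr":[0,0,0]},{"grip":1,"xyz":[0,0.06,-0.08],"dr":[0,0,0]},{"grip":1,"xyz":[0,0.06,-0.12],"dr":[0,0,0]},{"grip":1,"xyz":[0,0.06,-0.15],"dr":[0,0,0]},{"grip":1,"xyz":[0,0.06,-0.15],"dr":[0,0,0]},{"grip":1,"xyz":[0,0.06,-0.15],"dr":[0,0,0]}]'; python3 -c "
from h import *
import cv2
for n in('scene','side'): cv2.imwrite(f'pics/{n}3.png',ctrl.read_camera(n)[:,:,::-1])
a=[cv2.imread(f'pics/{n}3.png') for n in('side','scene')]
cv2.imwrite('pics/c3.png',cv2.hconcat([cv2.resize(a[0][100:300,220:420],(400,400),interpolation=2),cv2.resize(a[1][200:400,160:360],(400,400),interpolation=2)]))
cv2.imwrite('pics/c3z.png',cv2.hconcat([cv2.resize(a[0][180:280,280:380],(400,400),interpolation=2),cv2.resize(a[1][220:320,260:360],(400,400),interpolation=2)]))
"
```

```text
time: 8.65
eef_pos: [0.5741, -0.0942, 0.2188]
tcp_rot: [1.0, 0.023, 0.004, 0.001]
contact_force: [-0.7, -0.4, -0.5]
opening: -0.001
```

View pics/c3.png

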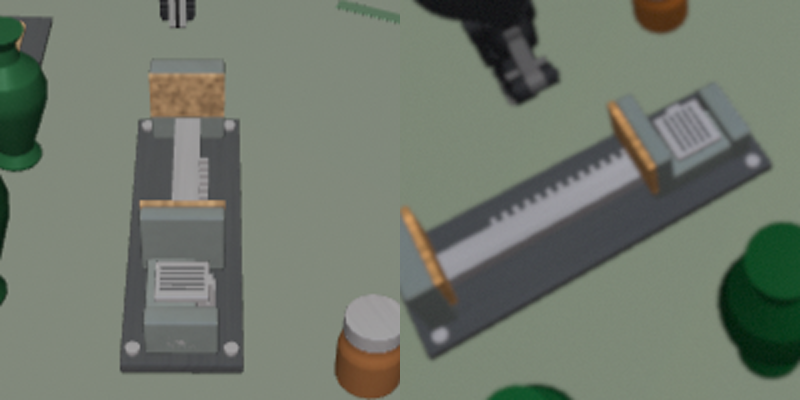

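View pics/c3z.png

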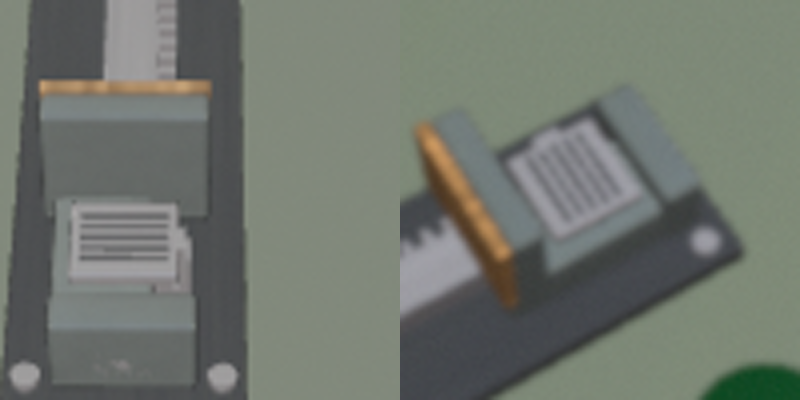

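View pics/side3.png

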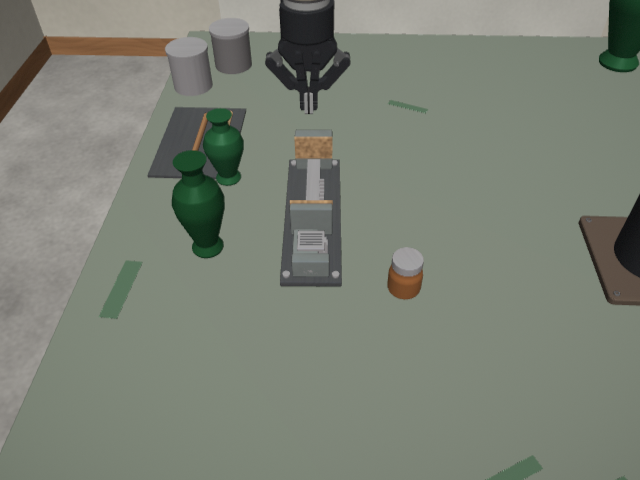

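The carriage sits flush against the end stop in both views (side crop edge at y ≈ 295, scene crop (660,205)). The vases, at (200,205) and (225,148), and the jar, at (405,273), have not moved. As a last check I'll measure the plate height and the gap.

Run:
```python
from h import *
f=lambda p,x0,y0:(x0+(p[0]+.5)/4-.5,y0+(p[1]+.5)/4-.5)
# plate corners scene crop (left pane coords after -400), side crop
for a,b in(((107,155),(178,205)),((158,240),(70,205)),((198,118),(176,276)),((243,200),(70,276))):
    print(tri(f(a,260,220),f(b,280,180)))
print("face top mid, side ray z=.09",plane("side",f((125,81),280,180),.09))
# fixed pad top edge in side0 zoom
print("fixed face top",plane("side",zi((157,42)),.09))
s=ctrl.get_state();print(s["contact_force"],s["dq"].round(3),s["time"])
```

```text
(array([0.54371946, 0.00622128, 0.05361895]), np.float64(0.0029973587525809198))
(array([0.58860508, 0.00656031, 0.05160355]), np.float64(0.00222745643682671))
(array([0.54426737, 0.04793448, 0.05355356]), np.float64(0.0012193867130222095))
(array([0.58689855, 0.04629796, 0.0498135 ]), np.float64(0.0011280736769223726))
face top mid, side ray z=.09 [ 0.56827524 -0.02710001  0.09      ]
fixed face top [ 0.57534566 -0.20316639  0.09      ]
[-0.47963336 -0.21641187 -0.52522135] [-0.004  0.025  0.027 -0.006 -0.001  0.001] 8.75
```

```bash
python3 -m jog '[{"grip":1,"xyz":[0,0,0],"dr":[0,0,0]},{"grip":1,"xyz":[0,0,0],"dr":[0,0,0]},{"grip":1,"xyz":[0,0,0],"dr":[0,0,0]}]'; python3 -c "
from plant import ctrl
print(ctrl.sign_off())"
```

```text
time: 9.0
eef_pos: [0.5714, -0.094, 0.2127]
tcp_rot: [1.0, 0.023, -0.001, -0.001]
contact_force: [0.5, -0.1, -2.3]
opening: -0.001
the job is handed in; nothing more can be done
None
```

The clamp is open: I pressed the release plate fully down, then pushed the sliding jaw back against the end stop. I handed the job in at 9.0 s; the sign-off gave no verdict.

- **Plate:** I pressed it with the shut fingertips until it stopped, at z ≈ 0.052 m and about 14 N. After the push its corners triangulated to 0.050–0.054 m, so it stayed down.
- **Jaw:** I pushed on the cork face with about 3–4 N until it stopped at 15 N. Both camera views show the carriage flush with the end stop.
- **Gap:** My measured gap is about 0.176 m, against the nominal 0.170 m. I put the difference down to how accurately I could pick out the fixed pad's edge in the picture.
- **Surroundings:** The hand finished clear, about 0.21 m above the bench. By eye in the last side view, the vases and the jar stand where they were.

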